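# Hold the keyed setting collar home on a shoe wear gauge

## Robot

A 6-joint arm with a two-finger parallel gripper is mounted at the origin on the work surface. World frame = base frame: x ahead of the robot, y to its left, z up, the work surface at z = 0. Lengths are in mm, angles in degrees, forces in N, time in s.
With the tool pointing down it reaches from about 325 to 900 mm from the base axis. Payload 6.1 kg.
Tool frame: the origin (TCP) lies on the centre line of the jaws, within the pads' length; the fingertips stand 11 mm ahead of it and the grasp point (between the pads) lies 8 mm behind it; z points along the fingers, y is the direction in which the jaws open and shut (so a half turn about z gives the same grasp; the last joint's range is limited). The gripper opens to 87 mm and grips with 3 to 60 N. Pads are 19 mm wide; open, the fingers measure 117 mm over their backs; the gripper's body (75 mm by 190 mm) begins 51 mm behind the grasp point.
Start: joints at [67.145, 12.628, 87.462, -0, 79.91, -7.225], TCP at [168.392, 601.88, 200.238] pointing down, gripper open.
Joint ranges: [-170.65, 170.65], [-52.31, 119.04], [5.05, 147.46], [-71.25, 251.25], [11.57, 151.72], [-153.62, 153.62]. Speed limits (degrees/s): [147.25, 147.25, 172.46, 180, 180, 180].

## Interface

Orientations are given as [roll, pitch, yaw] about the fixed x, y, z axes, in that order (R = Rz(yaw) Ry(pitch) Rx(roll)).
In Python, from cell import arm gives the robot as it stands.
- The arm moves only by the tool carry_out, never from a script. Its argument "motion" is text: rows parted by semicolons, each of 5 numbers parted by spaces: the finger opening in cm, from 0 to 8.7, then the shift along the world's x, y, z in cm, then the turn about the world's z in rad. A call has exactly 10 rows; each row shifts and turns the pose as measured when the row begins; what a row does not reach is not made up. A row lasts 1/8 s, in which the tool goes at most 62.5 mm and 10.7 degrees, less where a joint would pass 70% of its speed; a pose out of reach is approached as far as the arm can. A call with a gripper value outside its range is refused whole. The fingers move at their own pace and stop on an object; "grip_force" is the grip in N (left out, the last holds). Time passes only in rows, so rows that do not move let the fingers close, or fill a call up. It gives the time, the measured TCP pose, the force and the opening at its end, in the units of the state.
- arm.get_state(): the state, without advancing time (a new reading comes with each control period).
- arm.grab_frame(name): name is "scene" or "top"; returns the picture (400x640x3 uint8, red, green, blue); there is no depth.
- arm.get_calibration(name): a dict with "fx", "fy", "cx", "cy" (pixels), "dist_coeffs" ([k1, k2, p1, p2, k3] as OpenCV has them; the pictures are not rectified), "rvec" (rotation vector, rad) and "tvec" (3), from world to camera coordinates, as OpenCV has them. Camera axes: x right, y down, z forward; pixel columns grow to the right and rows downward; lengths in mm; the calibration is good to about 2 mm. A picture is of the moment at which its call begins. get_calibration takes no time and is no camera call.
- arm.close_job(): hands the job in, once; it reports no verdict.
Trained networks look in the newest picture that a camera, given by its name, has taken for a name from the list of things; names that differ only in an ending like _2 or _b are one class to them, and where a whole thing is asked for, a point or a joint stands for the part that bears it (a point fixed in the world has none). Each returns a list of dicts, best first, with "conf" (0 to 1); they miss things now and then, are a little off and sometimes report something else, mostly with a low value. They report only what shows in the picture. A call takes as long as a camera call. They do not tell look-alikes from the thing itself.
- arm.spot_in(thing, camera): "location" ([row, column] in pixels, amid what is visible of it).
- arm.silhouettes(thing, camera): "pixels" (400x640 bool, what is visible of it) and "location" ([row, column] in pixels, amid what is visible of it).
- arm.spot_point(thing, camera): "location" ([row, column] in pixels: a listed point, or the origin of a listed thing).
The state is a dict: "t": time; "joints": joint angles; "qd": joint speeds; "effort": joint torques, N m; "ee_pos": TCP position; "eef_rot": TCP orientation; "wrist_force": force on the tool from outside, world axes, zero at the start; "wrist_torque": the same for the moment, N m; "opening": opening from 0.0 (shut) to 1.0 (fully open).
Only numpy, scipy, OpenCV 4.12 (cv2) and the standard library are available. Lean on these libraries where they do the work, as an engineer would, in place of code of your own. Each camera call takes 0.05 s, during which the arm holds its last target.

## Task

Zero the wear gauge with its setting collar: pick up the loose knurled collar, thread it the same way up over the gauge's spindle nose, turn it until its hidden keyways drop over the spindle's cross-pin, then push it fully home on the ground seat. Finish while still holding it there with your fingers, flat on the seat against the push of the spindle spring, so that the dial can be set; do not let go. Leave the crank and the other things on the cart where they are.

Things in the scene. Friction and masses are not known exactly. Their poses are not given: they have to be found in the camera images.
- collar_center (a point): Setting collar: loose plain steel ring, knurled outside, 56 mm across, 40 mm high, bore 34.6 mm, 0.36 to 0.48 kg, upright on the cart. Point on its axis half-way up; z is its axis, up. Two opposite keyways inside (along its own +x and -x) open at the underside: 10 mm wide, 11 mm deep, closed above, unseen from outside. Home: this point 20 mm straight above seat_center.
- seat_center (a point): Centre of the ground seat, a flat steel face 68 mm across, 94 mm above the cart, on top of the green wear gauge (bolted down); on the spindle axis, z up. The collar's underside sits on it when home. Apart from the spindle nose nothing on the gauge within 80 mm of the axis stands above the seat. The gauge's dial shows how far the spindle is pushed down.
- nose_top (a point): Top of the steel spindle nose, on the spindle axis 36 mm above the seat. The nose is 32 mm in diameter, coned to 20 mm over its last 8 mm, and stands up through the seat. It does not turn by hand, but is sprung upwards and can be pushed down 9 mm (this point then stays where it was).
- pin_center (a point): Centre of the spring pin through the nose, 14 mm above the seat, as at rest. Pin 6 mm thick, 45 mm long, level, crosswise, its ends standing 6.5 mm out of the nose on both sides. Its direction about the axis differs every time and is not told (this point's axes do not follow it): the collar may need up to half a turn, either way. A collar not keyed rests on it, underside 17 mm above the seat.
- keyed_rest (a point): Where the collar's centre stands when keyed but let go, 26 mm above the seat. The pin yields at 6 N, then 0.8 N more per mm. Not keyed, the collar stops with its underside 8 mm above the seat. When the keyways meet the pin it springs up into them and the push falls to almost nothing. From this point down it bears on the spring again: home takes 11 N less its weight, plus the push on the seat.
- crank_grip (a point): Middle of the black crank grip on the gauge's end, 105 to 170 mm along the gauge's +y from the spindle axis; crank radius 36 mm about a level axis 52 mm above the cart. Leave alone.
- shoe_center (a point): Cracked graphite shoe segment, a dark block on an aluminium strip, 110 x 38 x 24 mm, lying on the cart; its centre. Leave alone.
- insulator_center (a point): Squat brown ribbed ceramic insulator, 80 mm across, 64 mm high, upright on the cart; its centre half-way up. Leave alone.
- spring_pin_center (a point): Spare nickel spring pin, 8 mm thick and 45 mm long, lying on the cart; its centre. Leave alone.
Things that resemble listed ones, but are neither listed nor needed, are in the scene too. Of the things that look like the part that bears collar_center, the larger one is meant.

How it is judged:
By the outcome, as a careful person would: the job done as asked, in the order asked, and still so for the second after the job is handed in, while the arm keeps its last pose, push and grip.
It also fails if it takes over 58 s, if anything falls off the work surface, if the arm or the gripper's body presses on something with over 40 N, if the wrist force passes 120 N, or if a joint passes its speed limit or range.

## Working session

There is one attempt and no reset: what is moved stays moved. The work goes in short steps, Python scripts to look and compute and a tool call to move; the robot and the scene stay as the last step left them, time stands still between calls to the robot, and variables do not carry over. Pictures are saved under pics/ and viewed, and the job is handed in when it is done.

Besides the shell and the picture viewer there is one more tool, called after "Call:" by a JSON object that holds its "op" and its "data". carry_out: Moves the arm, as the interface text tells. Its arguments: {"type":"object","properties":{"motion":{"type":"string"},"grip_force":{"type":"number"}},"required":["motion"]}

```bash
mkdir -p pics; cat > h.py <<'E'
from cell import arm
import numpy as np, cv2
def cal(n):
    c=arm.get_calibration(n);K=np.array([[c['fx'],0,c['cx']],[0,c['fy'],c['cy']],[0,0,1.]])
    R=cv2.Rodrigues(np.array(c['rvec'],float))[0];t=np.array(c['tvec'],float).ravel()
    return K,np.array(c['dist_coeffs'],float),R,t
def ray(n,rc):
    K,d,R,t=cal(n)
    u=cv2.undistortPoints(np.array([[[rc[1],rc[0]]]],float),K,d)[0,0]
    v=R.T@np.array([u[0],u[1],1.]);return -R.T@t,v/np.linalg.norm(v)
def atz(n,rc,z):
    o,v=ray(n,rc);return o+v*(z-o[2])/v[2]
def tri(rays):
    A=0;b=0
    for o,v in rays:
        P=np.eye(3)-np.outer(v,v);A=A+P;b=b+P@o
    x=np.linalg.solve(A,b)
    return x,[np.linalg.norm((np.eye(3)-np.outer(v,v))@(x-o)) for o,v in rays]
def proj(n,p):
    K,d,R,t=cal(n);q=cv2.projectPoints(np.array(p,float).reshape(-1,3),cv2.Rodrigues(R)[0],t,K,d)[0].reshape(-1,2);return q[:,::-1]
E
python3 - <<'E'
from h import *
for n in ('scene','top'):
    im=arm.grab_frame(n);cv2.imwrite(f'pics/{n}0.png',im[...,::-1])
    K,d,R,t=cal(n);print(n,-R.T@t,R[2])
    for th in ('collar_center','seat_center','nose_top','crank_grip'):
        print(th,[(np.round(x['location']).tolist(),round(x['conf'],2)) for x in arm.spot_point(th,n)])
s=arm.get_state();print(s['t'],s['ee_pos'],s['eef_rot'],s['wrist_force'])
E
```

```text
scene [ 959.2291475  -621.17617222  580.96791157] [-0.42608545  0.72040732 -0.54723349]
collar_center [([297.0, 190.0], 0.95), ([269.0, 230.0], 0.9)]
seat_center [([174.0, 362.0], 0.72)]
nose_top [([163.0, 360.0], 0.65)]
crank_grip [([152.0, 379.0], 0.62)]
top [ 477.75019339   11.33825303 1223.05799913] [ 0.10270988 -0.01920458 -0.99452595]
collar_center [([239.0, 380.0], 0.85), ([244.0, 419.0], 0.67)]
seat_center [([196.0, 240.0], 0.86)]
nose_top [([195.0, 242.0], 0.65)]
crank_grip [([204.0, 181.0], 0.58)]
0.5 [168.38002087 601.84959191 200.19244987] [-1.79994682e+02 -6.43869256e-04  1.64370091e+02] [-0.29923821 -0.37989081 -0.49298357]
```

View pics/scene0.png

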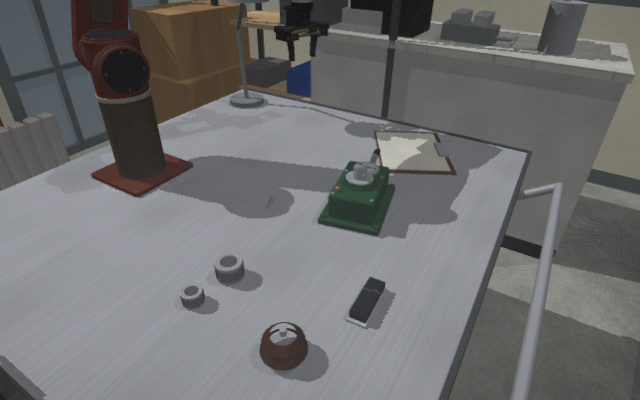

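View pics/top0.png

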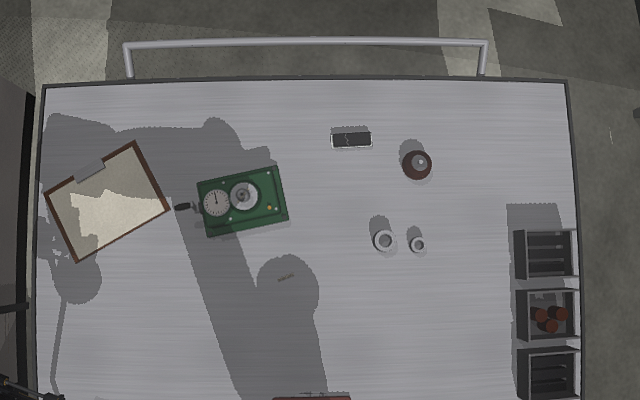

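```bash
python3 - <<'E'
from h import *
S=cv2.imread('pics/scene0.png');T=cv2.imread('pics/top0.png')
a=cv2.resize(S[230:350,130:290],None,fx=2.5,fy=2.5,interpolation=2);b=cv2.resize(T[190:290,330:470],None,fx=2.5,fy=2.5,interpolation=2)
a2=cv2.resize(S[130:230,310:450],None,fx=2.5,fy=2.5,interpolation=2);b2=cv2.resize(T[150:250,140:300],None,fx=2.5,fy=2.5,interpolation=2)
o=np.zeros((580,800,3),np.uint8)
o[:300,:400]=a;o[:250,400:750]=b;o[305:555,:350]=a2;o[305:555,400:800]=b2
cv2.imwrite('pics/crop0.png',o)
E
```

```text
(no output)
```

View pics/crop0.png

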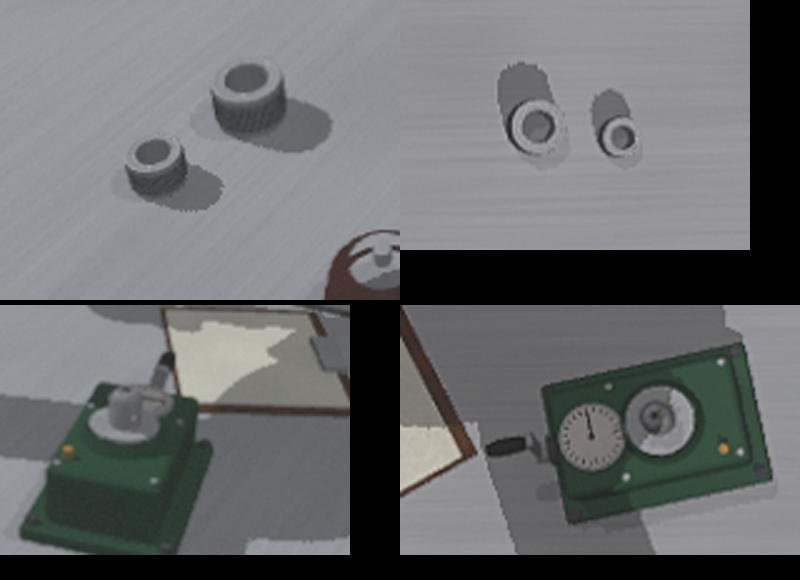

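The larger collar is at scene (269,230), top (240,382). The smaller look-alike is at scene (297,190), top (244,419). The enlarged crop shows the first is clearly the bigger one in both views, so it is the one meant. The gauge seat is at scene (174,362), top (196,242).

```bash
cat > fit.py <<'E'
from h import *
def overlay(p,circs,tag,crops,segs=[]):
    """circs: (center,r)"""
    outs=[]
    for n in ('scene','top'):
        im=cv2.imread(f'pics/{n}{tag}.png');r0,r1,c0,c1=crops[n];f=int(min(390/(c1-c0),580/(r1-r0)))
        z=cv2.resize(im[r0:r1,c0:c1],None,fx=f,fy=f,interpolation=cv2.INTER_CUBIC)
        for (c,r),col in zip(circs,[(0,0,255),(0,255,255),(255,0,255),(255,255,0),(0,255,0)]):
            a=np.linspace(0,2*np.pi,73);P=np.array(c)+r*np.c_[np.cos(a),np.sin(a),0*a]
            q=proj(n,P);q=((q-[r0,c0]+.5)*f)[:,::-1].astype(int)
            cv2.polylines(z,[q.reshape(-1,1,2)],True,col,1)
        outs.append(z)
    h=max(o.shape[0] for o in outs);outs=[cv2.copyMakeBorder(o,0,h-o.shape[0],0,5,0) for o in outs]
    cv2.imwrite(p,np.hstack(outs))
E
python3 - <<'E'
from h import *;from fit import *
def best(th,near):
    r=[]
    for n in('scene','top'):
        L=[x['location'] for x in arm.spot_point(th,n)]
        L.sort(key=lambda l:np.hypot(l[0]-near[n][0],l[1]-near[n][1]))
        r.append(ray(n,L[0]));print(th,n,L[0])
    return tri(r)
c,e=best('collar_center',{'scene':(269,230),'top':(239,381)});print(c,e)
s,e=best('seat_center',{'scene':(174,362),'top':(196,241)});print(s,e)
n_,e=best('nose_top',{'scene':(163,360),'top':(195,242)});print(n_,e)
ss=arm.get_state();print(ss['t'])
c[2]=20;s[2]=94
up=lambda p,z:[p[0],p[1],z]
overlay('pics/ov1.png',[(up(c,40),28),(up(c,0),28),(up(c,40),17.3)],0,{'scene':(245,295,200,260),'top':(215,265,355,405)})
overlay('pics/ov2.png',[(s,34),(up(s,130),10),(up(s,122),16),(up(s,94),16)],0,{'scene':(140,200,330,395),'top':(165,225,210,275)})
E
```

```text
collar_center scene [269.1, 229.6]
collar_center top [239.3, 380.3]
[ 505.22174255 -189.38144938   14.71834649] [np.float64(3.8474921905471122), np.float64(3.847492190547069)]
seat_center scene [174.3, 362.0]
seat_center top [196.3, 239.6]
[616.91291992 168.33892735  96.07463654] [np.float64(1.2135927130696207), np.float64(1.213592713069552)]
nose_top scene [163.0, 360.3]
nose_top top [195.3, 241.7]
[614.7276099  158.38450624 130.99063722] [np.float64(0.9650738437762562), np.float64(0.9650738437762632)]
0.8
```

View pics/ov1.png

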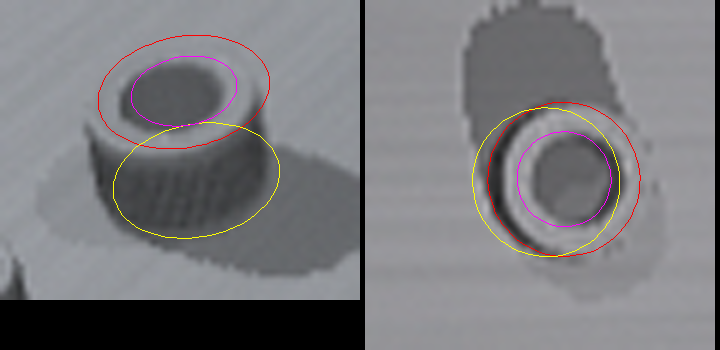

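View pics/ov2.png

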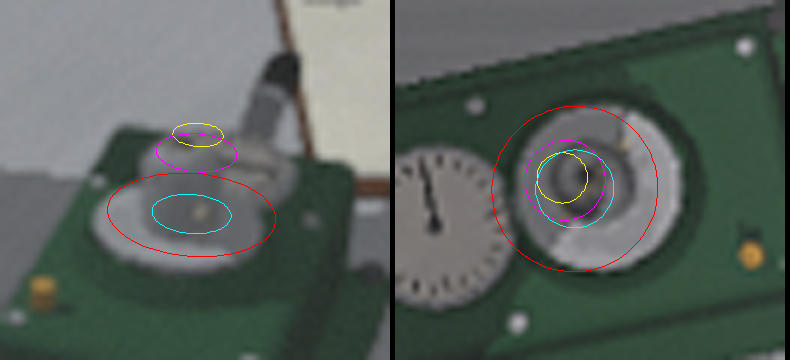

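```bash
cat > gfit.py <<'E'
from fit import *
from scipy.optimize import minimize
def gradfit(n,tag,circs,x0,rng=12,zref=0):
    # circs: (z, r, sign) radial-outward gradient sign: +1 brighter outside, 0 = abs
    g=cv2.GaussianBlur(cv2.imread(f'pics/{n}{tag}.png',0).astype(np.float32),(0,0),0.8)
    a=np.linspace(0,2*np.pi,120,endpoint=False)
    def samp(q): return cv2.remap(g,q[:,1].astype(np.float32)[None],q[:,0].astype(np.float32)[None],cv2.INTER_LINEAR)[0]
    def score(x):
        s=0
        for z,r,sg,msk in circs:
            aa=a[msk(a)] if msk else a
            d=np.c_[np.cos(aa),np.sin(aa),0*aa];c=np.array([x[0],x[1],z])
            df=samp(proj(n,c+(r+1.3)*d))-samp(proj(n,c+(r-1.3)*d))
            s+=np.mean(np.abs(df) if sg==0 else sg*df)
        return s
    best=max((score((x0[0]+i,x0[1]+j)),x0[0]+i,x0[1]+j) for i in range(-rng,rng+1,2) for j in range(-rng,rng+1,2))
    r=minimize(lambda x:-score(x),best[1:],method='Nelder-Mead',options=dict(initial_simplex=np.array(best[1:])+[[0,0],[1.5,0],[0,1.5]]))
    return r.x,-r.fun
E
python3 - <<'E'
from gfit import *
for n in('scene','top'):
    print(n,'collar',gradfit(n,0,[(40,28,-1,None),(40,17.3,1,None)],(505,-189)))
    print(n,'bore',gradfit(n,0,[(40,17.3,1,None)],(505,-189)),'outer',gradfit(n,0,[(40,28,-1,None)],(505,-189)))
    print(n,'seat',gradfit(n,0,[(94,34,-1,None)],(615,163)))
cs=[];
for th,cr in(('c',[(40,28,-1,None),(40,17.3,1,None)]),('s',[(94,34,-1,None)])):
    f=[gradfit(n,0,cr,(505,-189) if th=='c' else (615,163))[0] for n in('scene','top')];cs.append(np.mean(f,axis=0))
c,s=cs;up=lambda p,z:[p[0],p[1],z]
overlay('pics/ov3.png',[(up(c,40),28),(up(c,0),28),(up(c,40),17.3)],0,{'scene':(245,295,200,260),'top':(215,265,355,405)})
overlay('pics/ov4.png',[(up(s,94),34),(up(s,130),10),(up(s,122),16),(up(s,108),22.5)],0,{'scene':(140,200,330,395),'top':(165,225,210,275)})
E
```

```text
scene collar (array([ 503.70755676, -194.38247218]), np.float64(31.27727699279785))
scene bore (array([ 504.03818181, -194.30378098]), np.float64(23.639392852783203)) outer (array([ 503.09885559, -194.93944044]), np.float64(8.084404945373535))
scene seat (array([616.60005027, 157.13801423]), np.float64(14.343369483947754))Traceback (most recent call last):
  File "<stdin>", line 3, in <module>
  File "gfit.py", line 16, in gradfit
    best=max((score((x0[0]+i,x0[1]+j)),x0[0]+i,x0[1]+j) for i in range(-rng,rng+1,2) for j in range(-rng,rng+1,2))
  File "gfit.py", line 16, in <genexpr>
    best=max((score((x0[0]+i,x0[1]+j)),x0[0]+i,x0[1]+j) for i in range(-rng,rng+1,2) for j in range(-rng,rng+1,2))
              ~~~~~^^^^^^^^^^^^^^^^^^^
  File "gfit.py", line 13, in score
    df=samp(proj(n,c+(r+1.3)*d))-samp(proj(n,c+(r-1.3)*d))
                                      ~~~~^^^^^^^^^^^^^^^
  File "h.py", line 20, in proj
    K,d,R,t=cal(n);q=cv2.projectPoints(np.array(p,float).reshape(-1,3),cv2.Rodrigues(R)[0],t,K,d)[0].reshape(-1,2);return q[:,::-1]
            ~~~^^^
  File "h.py", line 4, in cal
    c=arm.get_calibration(n);K=np.array([[c['fx'],0,c['cx']],[0,c['fy'],c['cy']],[0,0,1.]])
ValueError: time passes only in moves, steps and waits
```

Too many calibration calls, so I'll cache the calibration.

```bash
sed -i 's/^def cal(n):/import functools\n@functools.lru_cache(None)\ndef cal(n):/' h.py
cat > a.py <<'E'
from gfit import *
cs=[];
for th,cr in(('c',[(40,28,-1,None),(40,17.3,1,None)]),('s',[(94,34,-1,None)])):
    f=[gradfit(n,0,cr,(505,-189) if th=='c' else (615,163)) for n in('scene','top')];print(f);cs.append(np.mean([x[0] for x in f],axis=0))
c,s=cs;up=lambda p,z:[p[0],p[1],z];print(c,s)
print('bore top',gradfit('top',0,[(40,17.3,1,None)],c),'outer',gradfit('top',0,[(40,28,-1,None)],c))
overlay('pics/ov3.png',[(up(c,40),28),(up(c,0),28),(up(c,40),17.3)],0,{'scene':(245,295,200,260),'top':(215,265,355,405)})
overlay('pics/ov4.png',[(up(s,94),34),(up(s,130),10),(up(s,122),16),(up(s,108),22.5)],0,{'scene':(140,200,330,395),'top':(165,225,210,275)})
E
python3 a.py; python3 -c "
from h import *;print(arm.get_state()['t'])"
```

```text
[(array([ 503.70755676, -194.38247218]), np.float64(31.27727699279785)), (array([ 504.92496274, -194.85109591]), np.float64(43.5041618347168))]
[(array([616.60005027, 157.13801423]), np.float64(14.343369483947754)), (array([617.44649105, 158.3665305 ]), np.float64(33.70846939086914))]
[ 504.31625975 -194.61678404] [617.02327066 157.75227236]
bore top (array([ 505.01050243, -194.43934215]), np.float64(27.67301368713379)) outer (array([ 505.08191384, -195.18980402]), np.float64(16.292888641357422))
0.8
```

View pics/ov3.png

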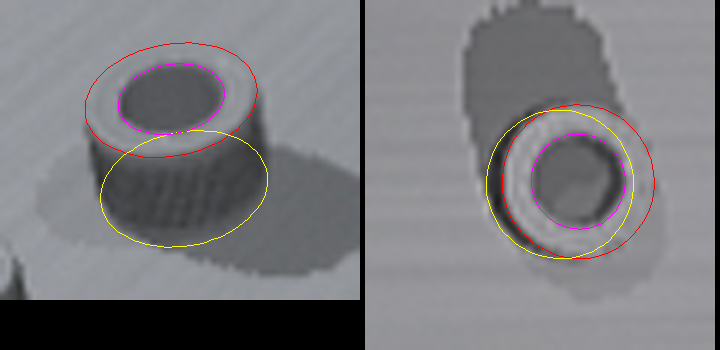

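View pics/ov4.png

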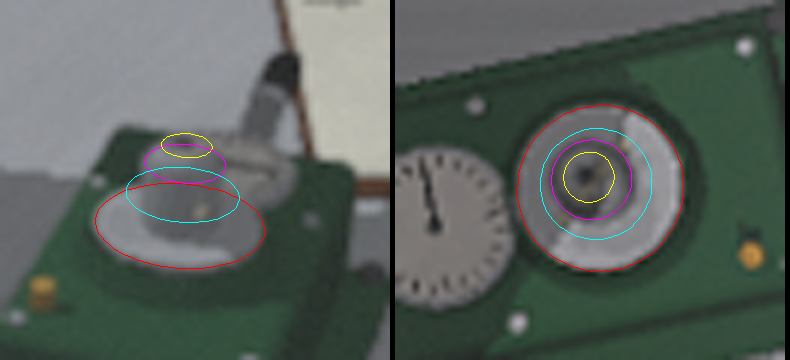

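Both views agree to within about 1.2 mm: collar axis (504.3, −194.6), seat axis (617.0, 157.8). The model circles at z = 40, z = 0 and z = 94 lie on the image edges, so the heights fit the text. Moving over the collar with the jaws along world x, away from the small collar.

Call:
{"op": "carry_out", "data": {"motion": "8.7 2.4 -5.69 0 -0.093; 8.7 2.4 -5.69 0 -0.093; 8.7 2.4 -5.69 0 -0.093; 8.7 2.4 -5.69 0 -0.093; 8.7 2.4 -5.69 0 -0.093; 8.7 2.4 -5.69 0 -0.093; 8.7 2.4 -5.69 0 -0.093; 8.7 2.4 -5.69 0 -0.093; 8.7 2.4 -5.69 0 -0.093; 8.7 2.4 -5.69 0 -0.093", "grip_force": 45}}

```text
t: 2.05
ee_pos: [409.4, 26.0, 201.4]
eef_rot: [179.4, 0.2, 109.8]
wrist_force: [1.5, 0.6, 1.1]
opening: 0.995
```

```bash
python3 - <<'E'
from h import *
print(atz('top',(244,419),15),atz('scene',(297,190),15))
for r,c in((174.8,362.8),):print('pin s',atz('scene',(r,c),108))
print('pin t',atz('top',(188.3,247.7),108))
s=arm.get_state();print(s['t'],s['ee_pos'],s['eef_rot'],s['joints'],s['wrist_force'])
E
```

```text
[ 493.80463337 -288.80667629   15.        ] [ 489.98891826 -288.4786681    15.        ]
pin s [628.85652201 148.66958015 108.        ]
pin t [633.59385276 146.44605493 108.        ]
2.05 [409.36984103  25.9640332  201.44585071] [179.43908945   0.23364891 109.84729176] [-7.46320731e+00 -1.91590153e+01  1.17737907e+02  5.04004719e-02
  8.08155247e+01 -2.73194244e+01] [1.51518605 0.57363645 1.12815684]
```

Call:
{"op": "carry_out", "data": {"motion": "8.7 2.37 -5.5 0 -0.086; 8.7 2.37 -5.5 0 -0.086; 8.7 2.37 -5.5 0 -0.086; 8.7 2.37 -5.5 0 -0.086; 8.7 0 0 -3 0; 8.7 0 0 -4 0; 8.7 0 0 -3 0; 8.7 0 0 0 0; 8.7 0 0 0 0; 8.7 0 0 0 0"}}

```text
t: 3.3
ee_pos: [509.6, -209.6, 104.3]
eef_rot: [178.8, 0.5, 88.9]
wrist_force: [0.3, 0.8, 0.0]
opening: 1.0
```

```bash
python3 - <<'E'
from h import *
s=arm.get_state();print(s['t'],s['ee_pos'],s['eef_rot'],s['qd'],s['wrist_force'])
for n in('scene','top'):
    im=arm.grab_frame(n);cv2.imwrite(f'pics/{n}1.png',im[...,::-1])
S=cv2.imread('pics/scene1.png');T=cv2.imread('pics/top1.png')
cv2.imwrite('pics/c1.png',np.hstack([cv2.resize(S[180:310,150:310],(400,325)),cv2.resize(T[180:310,310:470],(400,325))]))
E
```

```text
3.3 [ 509.58426698 -209.62190988  104.27881648] [178.83229434   0.53751475  88.8767345 ] [ 0.07683711 -0.60869967 -0.87137738  0.0481123   0.23821953  0.05588754] [0.34508457 0.84841497 0.02708413]
```

View pics/c1.png

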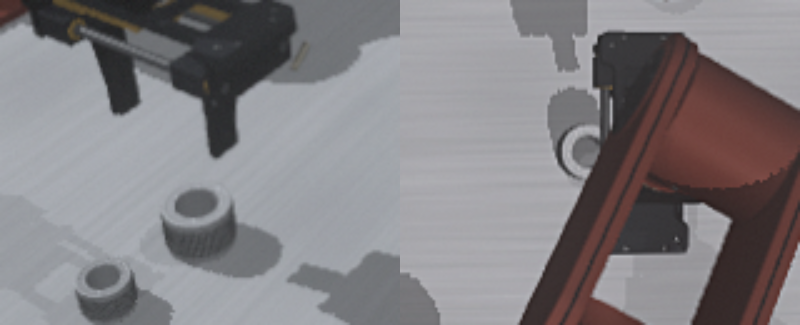

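Fingers straddle the collar along x but sit about 15 mm too far in −y (overshoot). Correcting, then stopping just above the collar.

Call:
{"op": "carry_out", "data": {"motion": "8.7 -0.25 0.75 0 0; 8.7 -0.28 0.75 0 0; 8.7 0 0 -1 0; 8.7 0 0 -1.5 0; 8.7 0 0 -1 0; 8.7 0 0 -0.5 0; 8.7 0 0 0 0; 8.7 0 0 0 0; 8.7 0 0 0 0; 8.7 0 0 0 0"}}

```text
t: 4.65
ee_pos: [504.5, -193.8, 62.6]
eef_rot: [178.7, 0.6, 88.9]
wrist_force: [0.0, -0.1, 0.7]
opening: 1.0
```

```bash
python3 - <<'E'
from h import *
s=arm.get_state();print(s['t'],s['ee_pos'],s['eef_rot'],s['wrist_force'])
E
```

```text
4.65 [ 504.54705964 -193.83155282   62.60672642] [178.71962009   0.59945076  88.88567523] [ 0.01087936 -0.1022831   0.6800912 ]
```

Call:
{"op": "carry_out", "data": {"motion": "8.7 0 -0.05 -1.2 0; 8.7 0 0 -1.2 0; 8.7 0 0 -1.0 0; 8.7 0 0 -0.6 0; 8.7 0 0 -0.3 0; 8.7 0 0 0 0; 8.7 0 0 0 0; 6.5 0 0 0 0; 6.0 0 0 0 0; 6.0 0 0 0 0"}}

```text
t: 5.9
ee_pos: [504.9, -194.5, 17.0]
eef_rot: [178.7, 0.6, 88.9]
wrist_force: [1.1, -0.3, 0.4]
opening: 0.752
```

Call:
{"op": "carry_out", "data": {"motion": "5 0 0 0 0; 4 0 0 0 0; 4 0 0 0 0; 4 0 0 0 0; 4 0 0 0 0; 4 0 0 0 0; 4 0 0 0.5 0; 4 0 0 0.5 0; 4 0 0 0 0; 4 0 0 0 0", "grip_force": 45}}

```text
t: 7.15
ee_pos: [504.4, -194.8, 28.4]
eef_rot: [178.7, 0.7, 88.9]
wrist_force: [-0.9, 1.1, 0.1]
opening: 0.46
```

```bash
python3 - <<'E'
from h import *
s=arm.get_state();print(s['t'],s['ee_pos'],s['eef_rot'],s['wrist_force'],s['wrist_torque'],s['opening']*87)
E
```

```text
7.15 [ 504.35681421 -194.75961521   28.4129457 ] [178.74035418   0.65175418  88.91318116] [-0.89528927  1.06583145  0.052057  ] [-0.10406961  0.03130206 -0.03838735] 40.0502768399792
```

Opening reached the commanded 40 mm, so the 56 mm collar is not in the jaws. Looking.

```bash
python3 - <<'E'
from h import *
for n in('scene','top'):
    im=arm.grab_frame(n);cv2.imwrite(f'pics/{n}2.png',im[...,::-1])
S=cv2.imread('pics/scene2.png');T=cv2.imread('pics/top2.png')
cv2.imwrite('pics/c2.png',np.hstack([cv2.resize(S[180:310,150:310],(400,325)),cv2.resize(T[180:310,310:470],(400,325))]))
E
```

```text
(no output)
```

View pics/c2.png

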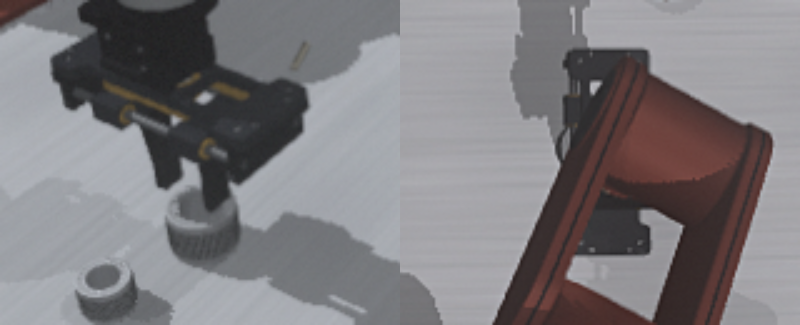

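```bash
python3 - <<'E'
from h import *
c=arm.get_state();p=c['ee_pos']
from scipy.spatial.transform import Rotation as Ro
R=Ro.from_euler('xyz',c['eef_rot'],degrees=True).as_matrix()
im=cv2.imread('pics/scene2.png')
r0,r1,c0,c1=190,300,170,290
z=cv2.resize(im[r0:r1,c0:c1],None,fx=5,fy=5,interpolation=2)
for col,pt in (((0,0,255),[0,0,0]),((0,255,255),[0,20,11]),((0,255,255),[0,-20,11]),((255,0,255),[0,35,11]),((255,0,255),[0,-35,11]),((0,255,0),[0,0,-59])):
    q=proj('scene',np.array(p)+R@np.array(pt,float))[0];q=((q-[r0,c0]+.5)*5)[::-1].astype(int);print(pt,q)
    cv2.circle(z,tuple(q.tolist()),4,col,-1)
a=np.linspace(0,6.28,60)
for zz in(0,40):
    q=proj('scene',np.c_[504.3+28*np.cos(a),-194.6+28*np.sin(a),zz+0*a]);q=((q-[r0,c0]+.5)*5)[:,::-1].astype(int)
    cv2.polylines(z,[q.reshape(-1,1,2)],True,(255,255,0),1)
cv2.imwrite('pics/c3.png',z)
print(c['t'],c['joints'])
E
```

```text
[0, 0, 0] [295 379]
[0, 20, 11] [336 418]
[0, -20, 11] [262 382]
[0, 35, 11] [365 432]
[0, -35, 11] [235 369]
[0, 0, -59] [277 262]
7.25 [-2.94929067e+01  1.11419139e+01  1.09180048e+02  2.47441241e-02
  5.82708125e+01 -2.84288393e+01]
```

View pics/c3.png

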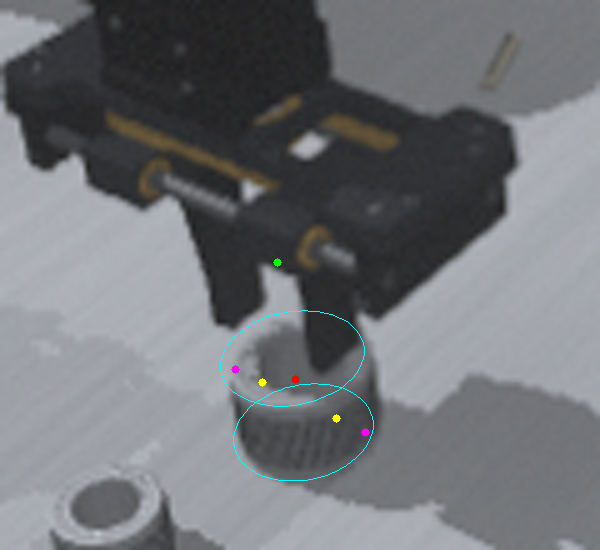

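```bash
python3 - <<'E'
from h import *
r0,r1,c0,c1=240,300,195,270
o=[cv2.resize(cv2.imread(f'pics/scene{k}.png')[r0:r1,c0:c1],None,fx=5,fy=5,interpolation=2) for k in(1,2)]
a=np.linspace(0,6.28,60)
for z in o:
  for zz in(0,40):
    q=proj('scene',np.c_[504.3+28*np.cos(a),-194.6+28*np.sin(a),zz+0*a]);q=((q-[r0,c0]+.5)*5)[:,::-1].astype(int)
    cv2.polylines(z,[q.reshape(-1,1,2)],True,(255,255,0),1)
# gripper in scene1: expected tips
from scipy.spatial.transform import Rotation as Ro
R=Ro.from_euler('xyz',[178.83,.54,88.88],degrees=True).as_matrix()
p=np.array([509.6,-209.6,104.3]);im=cv2.imread('pics/scene1.png')[180:300,150:270];z=cv2.resize(im,None,fx=2.5,fy=2.5,interpolation=2)
for pt in([0,43.5,11],[0,-43.5,11],[0,58,11],[0,-58,11],[0,0,0]):
    q=proj('scene',p+R@np.array(pt,float))[0];q=((q-[180,150]+.5)*2.5)[::-1].astype(int);cv2.circle(z,tuple(q.tolist()),3,(0,0,255),-1);print(pt,q)
o=np.hstack(o);z=cv2.copyMakeBorder(z,0,0,0,o.shape[1]-z.shape[1],0)
cv2.imwrite('pics/c4.png',np.vstack([o,z[:290]]))
E
```

```text
[0, 43.5, 11] [224 184]
[0, -43.5, 11] [139 145]
[0, 58, 11] [239 191]
[0, -58, 11] [125 139]
[0, 0, 0] [178 152]
```

View pics/c4.png

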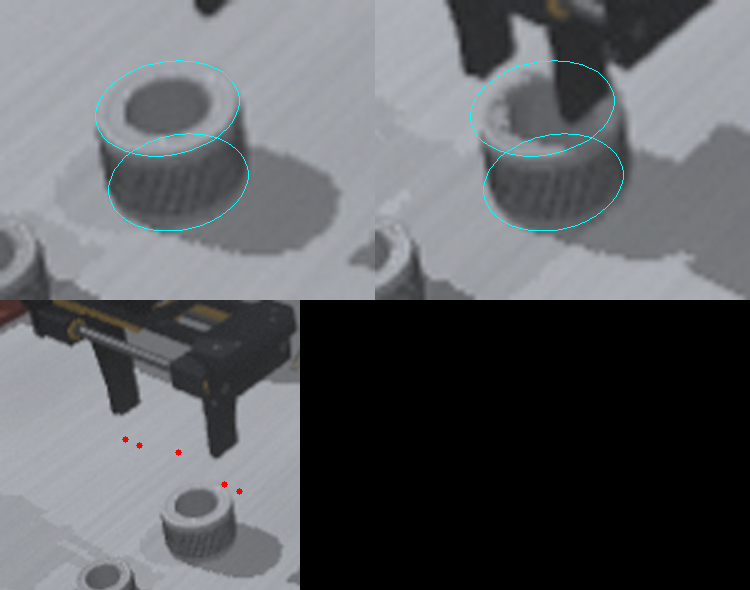

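```bash
python3 - <<'E'
from h import *
from scipy.spatial.transform import Rotation as Ro
def draw(k,p,rpy,op,n,box,f):
    R=Ro.from_euler('xyz',rpy,degrees=True).as_matrix();r0,r1,c0,c1=box
    z=cv2.resize(cv2.imread(f'pics/{n}{k}.png')[r0:r1,c0:c1],None,fx=f,fy=f,interpolation=2)
    def P(pt): 
        q=proj(n,np.array(p)+R@np.array(pt,float))[0];return tuple((((q-[r0,c0]+.5)*f)[::-1]).astype(int).tolist())
    for zb in(-59,):
        c=[P([x,y,zb]) for x,y in((-37.5,-95),(37.5,-95),(37.5,95),(-37.5,95))]
        cv2.polylines(z,[np.array(c).reshape(-1,1,2)],True,(0,255,0),1)
    for s in(1,-1):
        c=[P([x,s*y,11]) for x,y in((-9.5,op/2),(9.5,op/2),(9.5,op/2+15),(-9.5,op/2+15))]
        cv2.polylines(z,[np.array(c).reshape(-1,1,2)],True,(0,0,255),1)
    return z
a=draw(1,[509.6,-209.6,104.3],[178.83,.54,88.88],87,'top',(170,300,330,450),3)
b=draw(0,[168.38,601.85,200.19],[180,0,164.37],87,'scene',(0,110,230,380),2)
b2=draw(2,[504.36,-194.76,28.41],[178.74,.65,88.9],40,'top',(170,300,330,450),3)
h=390;a,b,b2=[cv2.copyMakeBorder(x,0,h-x.shape[0],0,3,0) for x in(a,b,b2)]
o=np.hstack([a,b2]);cv2.imwrite('pics/c5.png',o);cv2.imwrite('pics/c6.png',b)
# wide
for k in (0,): cv2.imwrite('pics/c7.png',cv2.imread('pics/top0.png')[300:,:])
E
```

```text
(no output)
```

View pics/c5.png

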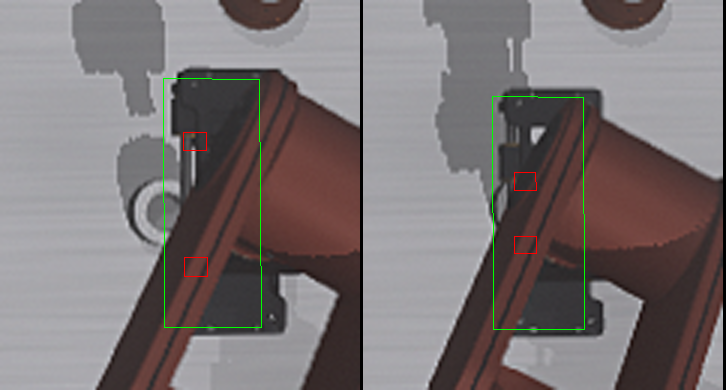

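View pics/c6.png

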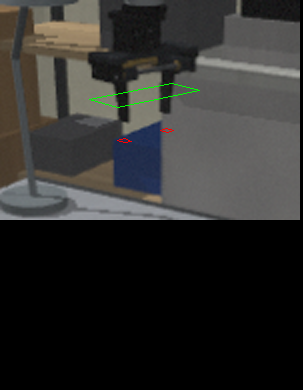

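```bash
python3 - <<'E'
from h import *
for nm,rc,p in (('s2',(259.5,224.1),(504.36,-194.76,17.4)),('s1',(233.1,217.9),(509.6,-209.6,93.3)),('s0',(59.5,302.5),(168.4,601.9,189.2))):
    print(nm,p,[np.round(atz('scene',rc,p[2]+d)-np.array(p),1)[:].tolist() for d in(0,20,28,34,40)], proj('scene',p)[0])
E
```

```text
s2 (504.36, -194.76, 17.4) [[-29.0, 16.9, -0.0], [-11.8, 1.2, 20.0], [-4.9, -5.1, 28.0], [0.2, -9.8, 34.0], [5.4, -14.5, 40.0]] [269.42231396 229.291276  ]
s1 (509.6, -209.6, 93.3) [[-31.3, 23.6, 0.0], [-11.5, 5.7, 20.0], [-3.6, -1.4, 28.0], [2.3, -6.8, 34.0], [8.2, -12.1, 40.0]] [245.13837774 221.72723234]
s0 (168.4, 601.9, 189.2) [[-59.2, 91.4, 0.0], [-15.8, 24.3, 20.0], [1.6, -2.6, 28.0], [14.6, -22.7, 34.0], [27.6, -42.8, 40.0]] [ 67.29377575 302.57228551]
```

```bash
python3 - <<'E'
import cv2,numpy as np
a=cv2.resize(cv2.imread('pics/scene2.png')[225:285,195:270],None,fx=10,fy=10,interpolation=2)
cv2.imwrite('pics/z1.png',cv2.convertScaleAbs(a[:590],alpha=1.6,beta=10))
b=cv2.resize(cv2.imread('pics/scene1.png')[200:250,180:255],None,fx=10,fy=10,interpolation=2)
cv2.imwrite('pics/z2.png',cv2.convertScaleAbs(b,alpha=1.6,beta=10))
E
```

```text
(no output)
```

View pics/z1.png

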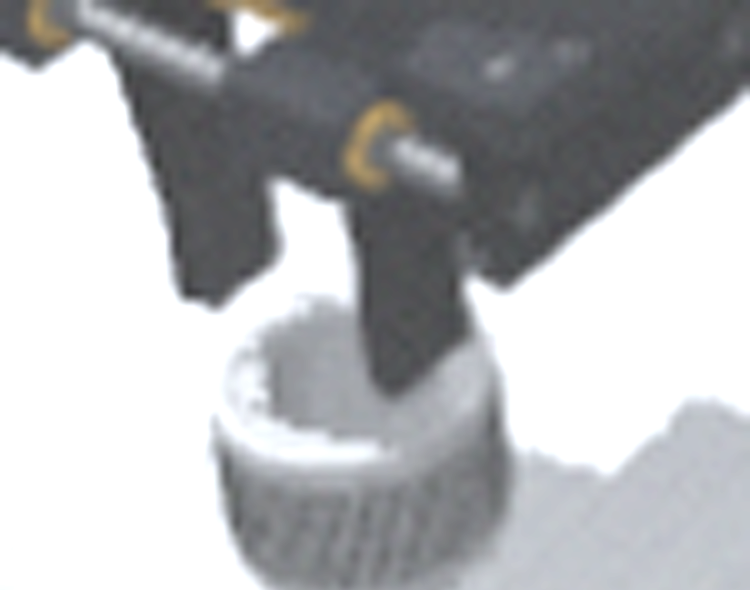

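View pics/z2.png

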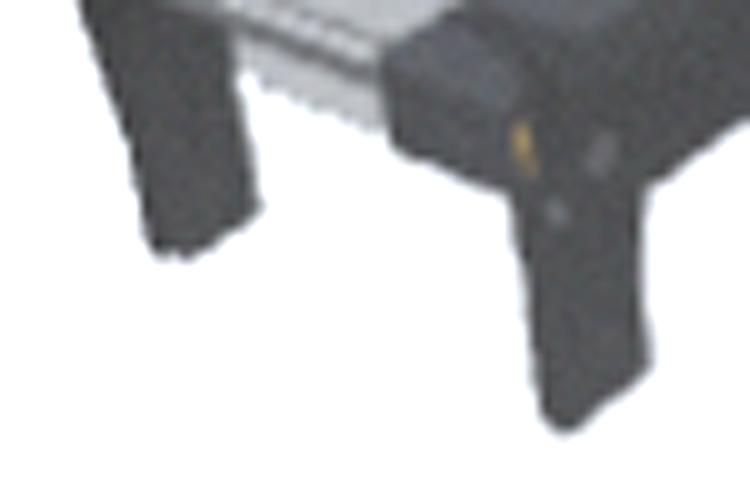

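The scene view shows both fingertips above the collar's rim. The reported pose puts them about 35 mm too low, and this holds in all three pictures. I'll quantify the offset before moving.

```bash
python3 - <<'E'
from h import *
for nm,rc,p in (('s2',(256.3,227.3),(504.36,-194.76,17.4)),('s1',(230,219.9),(509.6,-209.6,93.3))):
    print(nm,[np.round(atz('scene',rc,p[2]+d)-np.array(p),1).tolist() for d in(25,30,32,34,36,38,40)])
E
```

```text
s2 [[-8.5, 7.8, 25.0], [-4.2, 3.8, 30.0], [-2.5, 2.2, 32.0], [-0.8, 0.6, 34.0], [0.9, -1.0, 36.0], [2.6, -2.6, 38.0], [4.4, -4.2, 40.0]]
s1 [[-9.9, 10.3, 25.0], [-4.9, 5.7, 30.0], [-3.0, 3.9, 32.0], [-1.0, 2.1, 34.0], [1.0, 0.2, 36.0], [3.0, -1.6, 38.0], [5.0, -3.4, 40.0]]
```

Call:
{"op": "carry_out", "data": {"motion": "5 0 0 0 0; 7 0 0 0 0; 8.7 0 0 0 0; 8.7 0 0 0 0; 8.7 0 0 0 0; 8.7 0 0 -0.5 0; 8.7 0 0 -0.5 0; 8.7 0 0 0 0; 8.7 0 0 0 0; 8.7 0 0 0 0"}}

```text
t: 8.5
ee_pos: [503.7, -194.5, 16.8]
eef_rot: [178.8, 0.6, 88.9]
wrist_force: [-0.3, -0.3, -1.4]
opening: 1.0
```

```bash
python3 - <<'E'
from h import *
s=arm.get_state();print(s['t'],s['ee_pos'],s['eef_rot'],s['wrist_force'],s['opening'])
im=arm.grab_frame('scene');cv2.imwrite('pics/scene3.png',im[...,::-1])
a=cv2.resize(cv2.imread('pics/scene3.png')[225:285,190:265],None,fx=10,fy=10,interpolation=2)
cv2.imwrite('pics/z3.png',cv2.convertScaleAbs(a[:590],alpha=1.6,beta=10))
E
```

```text
8.5 [ 503.70476345 -194.47727418   16.81386314] [178.82154198   0.60946218  88.90897843] [-0.29875457 -0.34492396 -1.36177971] 1.0004997397303457
```

View pics/z3.png

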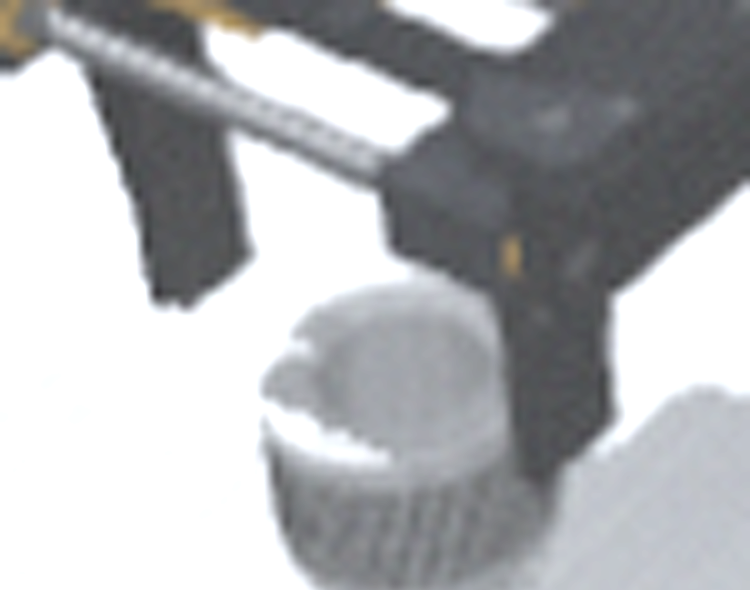

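Offset confirmed: z +35 mm, xy about 0, collar centred between the open fingers. Descending another 32 mm.

Call:
{"op": "carry_out", "data": {"motion": "8.7 0.05 0 -1 0; 8.7 0 0 -1 0; 8.7 0 0 -0.7 0; 8.7 0 0 -0.3 0; 8.7 0 0 0 0; 8.7 0 0 0 0; 7 0 0 0 0; 6 0 0 0 0; 4.5 0 0 0 0; 4.5 0 0 0 0", "grip_force": 45}}

```text
t: 9.8
ee_pos: [505.2, -194.7, -14.7]
eef_rot: [178.7, 0.6, 88.9]
wrist_force: [-0.2, 1.3, 0.9]
opening: 0.633
```

```bash
python3 - <<'E'
from h import *
s=arm.get_state();print(s['t'],s['ee_pos'],s['eef_rot'],s['wrist_force'],s['opening']*87)
im=arm.grab_frame('scene');cv2.imwrite('pics/scene4.png',im[...,::-1])
a=cv2.resize(cv2.imread('pics/scene4.png')[225:285,190:265],None,fx=10,fy=10,interpolation=2)
cv2.imwrite('pics/z4.png',cv2.convertScaleAbs(a[:590],alpha=1.6,beta=10))
E
```

```text
9.8 [ 505.16014145 -194.68176322  -14.74141837] [178.70941748   0.63971018  88.89897055] [-0.17750235  1.31221419  0.85915396] 55.083423538486564
```

View pics/z4.png

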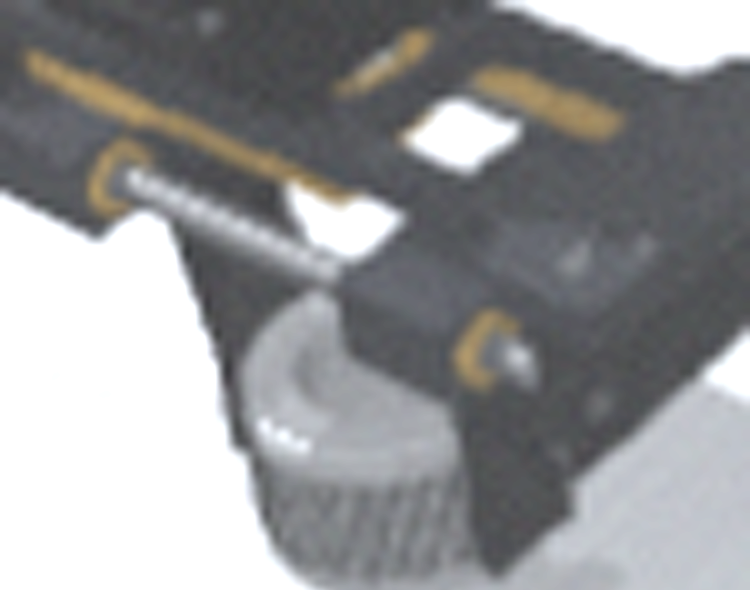

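Collar gripped (55 mm opening) with its underside on the cart. Lifting.

Call:
{"op": "carry_out", "data": {"motion": "4.5 0 0 0 0; 4.5 0 0 1 0; 4.5 0 0 2 0; 4.5 0 0 3 0; 4.5 0 0 3 0; 4.5 0 0 3 0; 4.5 0 0 2 0; 4.5 0 0 1 0; 4.5 0 0 0 0; 4.5 0 0 0 0"}}

```text
t: 11.1
ee_pos: [496.1, -190.7, 135.1]
eef_rot: [179.7, 0.2, 88.9]
wrist_force: [1.2, -0.3, -4.9]
opening: 0.627
```

```bash
python3 - <<'E'
from h import *
s=arm.get_state();print(s['t'],s['ee_pos'],s['eef_rot'],s['wrist_force'],s['opening']*87)
E
```

```text
11.1 [ 496.06885704 -190.71349802  135.08514763] [179.66318914   0.23564238  88.90975817] [ 1.24088856 -0.30852498 -4.90593458] 54.51310889177277
```

Call:
{"op": "carry_out", "data": {"motion": "4.5 0.6 1.7 0 -0.1; 4.5 1.2 3.5 0 -0.155; 4.5 1.4 4.0 0 -0.155; 4.5 1.4 4.0 0 -0.155; 4.5 1.4 4.0 0 -0.155; 4.5 1.4 4.0 0 -0.155; 4.5 1.4 4.0 0 -0.155; 4.5 1.4 4.0 0 -0.155; 4.5 1.0 3.0 0 -0.155; 4.5 0.5 1.5 0 -0.1"}}

```text
t: 12.35
ee_pos: [606.6, 156.7, 119.8]
eef_rot: [-179.6, 1.0, 3.4]
wrist_force: [0.4, -0.4, -4.6]
opening: 0.626
```

Call:
{"op": "carry_out", "data": {"motion": "4.5 0 0 0 0; 4.5 0 0 0 0; 4.5 0 0 0 0; 4.5 0 0 0 0; 4.5 0 0 0 0; 4.5 0 0 0 0; 4.5 0 0 0 0; 4.5 0 0 0 0; 4.5 0 0 0 0; 4.5 0 0 0 0"}}

```text
t: 13.6
ee_pos: [604.6, 154.4, 116.9]
eef_rot: [-179.6, 1.3, 3.7]
wrist_force: [-0.6, -0.4, -4.7]
opening: 0.632
```

```bash
python3 - <<'E'
from h import *
s=arm.get_state();print(s['t'],s['ee_pos'],s['eef_rot'],s['joints'],s['wrist_force'],s['opening']*87)
for n in('scene','top'):
    im=arm.grab_frame(n);cv2.imwrite(f'pics/{n}5.png',im[...,::-1])
p=s['ee_pos'];u=lambda z:[p[0],p[1],z]
from fit import *
b=p[2]+14.7
overlay('pics/ov5.png',[(u(b),28),(u(b+40),28),([617,157.8,94],34),([617,157.8,130],10),(u(b+2),0.1)],5,{'scene':(110,200,320,400),'top':(165,225,210,275)})
E
```

```text
13.6 [604.64473953 154.44921476 116.90470487] [-179.62132591    1.32069014    3.68446526] [ 6.82784975 17.4666757  90.86023367  0.47117508 72.97157735 93.00466124] [-0.63390226 -0.41612663 -4.68486477] 55.00481491823174
```

View pics/ov5.png

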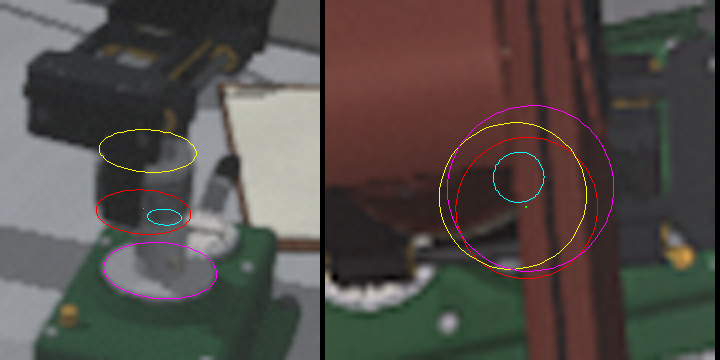

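Sagged 18 mm in transit (underside now about level with the nose top, no contact force). Raising and centring before looking closer.

Call:
{"op": "carry_out", "data": {"motion": "4.5 0 0 0.8 0; 4.5 0 0 0.8 0; 4.5 0.3 0.1 0.3 0; 4.5 0.5 0.1 0 0; 4.5 0.3 0.1 0 0; 4.5 0.1 0 0 0; 4.5 0 0 0 0; 4.5 0 0 0 0; 4.5 0 0 0 0; 4.5 0 0 0 0"}}

```text
t: 14.95
ee_pos: [617.4, 157.7, 137.0]
eef_rot: [-179.6, 1.3, 3.7]
wrist_force: [0.1, 0.2, -4.0]
opening: 0.627
```

```bash
python3 - <<'E'
from h import *
s=arm.get_state();print(s['t'],s['ee_pos'],s['eef_rot'],s['wrist_force'],s['opening']*87)
im=arm.grab_frame('scene');cv2.imwrite(f'pics/scene6.png',im[...,::-1])
r0,r1,c0,c1=115,205,320,400
z=cv2.convertScaleAbs(cv2.resize(im[r0:r1,c0:c1,::-1],None,fx=6,fy=6,interpolation=2),alpha=1.5,beta=15)
p=s['ee_pos'];b=p[2]+14.7;a=np.linspace(0,6.28,60);z0=z.copy()
for c,r,col in(([p[0],p[1],b],28,(0,0,255)),([p[0],p[1],b+40],28,(0,255,255)),([617,157.8,94],34,(255,0,255)),([617,157.8,130],10,(255,255,0)),([617,157.8,122],16,(255,255,0))):
    q=proj('scene',np.array(c)+r*np.c_[np.cos(a),np.sin(a),0*a]);q=((q-[r0,c0]+.5)*6)[:,::-1].astype(int)
    cv2.polylines(z,[q.reshape(-1,1,2)],True,col,1)
o=np.hstack([z0,z]);cv2.imwrite('pics/z6.png',cv2.resize(o,(800,450)))
E
```

```text
14.95 [617.35811274 157.73048717 136.95498882] [-179.62063557    1.34819161    3.69299102] [ 0.05504351  0.23600295 -3.98635466] 54.52821172731882
```

View pics/z6.png

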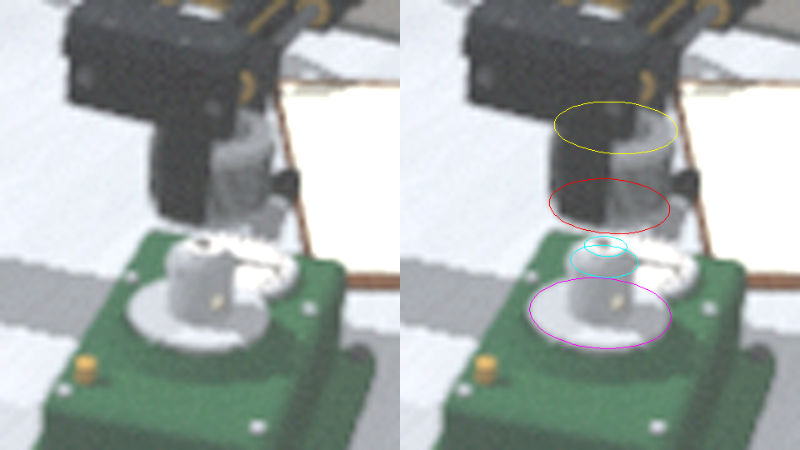

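```bash
python3 - <<'E'
from scipy.spatial.transform import Rotation as Ro
import numpy as np
A=Ro.from_euler('xyz',[178.709,.64,88.9],degrees=True);B=Ro.from_euler('xyz',[-179.62,1.348,3.69],degrees=True)
v=(B*A.inv()).apply([0,0,1]);print(np.degrees(v[:2]))
E
```

```text
[ 0.81346277 -1.62166788]
```

Call:
{"op": "carry_out", "data": {"motion": "4.5 0 0 -0.4 0; 4.5 0 0 -0.4 0; 4.5 0 0 -0.4 0; 4.5 0 0 -0.4 0; 4.5 0 0 -0.4 0; 4.5 0 0 -0.3 0; 4.5 0 0 -0.2 0; 4.5 0 0 0 0; 4.5 0 0 0 0; 4.5 0 0 0 0"}}

```text
t: 16.25
ee_pos: [617.3, 157.7, 110.0]
eef_rot: [-179.6, 1.4, 3.7]
wrist_force: [-0.3, -0.6, -4.8]
opening: 0.631
```

Call:
{"op": "carry_out", "data": {"motion": "4.5 0 0 -0.3 0; 4.5 0 0 -0.3 0; 4.5 0 0 -0.3 0; 4.5 0 0 -0.3 0; 4.5 0 0 -0.2 0; 4.5 0 0 -0.1 0; 4.5 0 0 0 0; 4.5 0 0 0 0; 4.5 0 0 0 0; 4.5 0 0 0 0"}}

```text
t: 17.5
ee_pos: [617.8, 157.8, 96.0]
eef_rot: [-179.6, 1.3, 3.7]
wrist_force: [-2.1, 0.3, -0.8]
opening: 0.628
```

Threaded onto the nose. Fz rises from −4.8 to −0.8 N at TCP z 96.0, against a predicted pin contact of 96.3. Now press about 3 mm into the spring and start turning slowly.

Call:
{"op": "carry_out", "data": {"motion": "4.5 0 0 -0.15 0; 4.5 0 0 -0.15 0; 4.5 0 0 -0.05 0; 4.5 0 0 0 0.04; 4.5 0 0 0 0.04; 4.5 0 0 0 0.04; 4.5 0 0 0 0.04; 4.5 0 0 0 0.04; 4.5 0 0 0 0.04; 4.5 0 0 0 0.04"}}

```text
t: 18.75
ee_pos: [618.0, 157.5, 94.9]
eef_rot: [-179.7, 1.2, 20.2]
wrist_force: [-3.2, -0.2, 1.4]
opening: 0.627
```

```bash
python3 - <<'E'
from h import *
s=arm.get_state();print(s['t'],s['ee_pos'],s['eef_rot'],s['joints'][5],s['wrist_force'],s['wrist_torque'],s['opening']*87)
E
```

```text
18.75 [618.02444428 157.54429208  94.88649679] [-179.65250289    1.23428448   20.20350498] 76.96605563672682 [-3.2440124  -0.19250424  1.3971801 ] [-0.38613632  0.68694655 -0.0855574 ] 54.51354915701174
```

Call:
{"op": "carry_out", "data": {"motion": "4.5 -0.03 0 -0.1 0.05; 4.5 -0.03 0 -0.1 0.05; 4.5 -0.02 0 -0.05 0.05; 4.5 0 0 -0.02 0.05; 4.5 0 0 -0.02 0.05; 4.5 0 0 -0.02 0.05; 4.5 0 0 -0.02 0.05; 4.5 0 0 -0.02 0.05; 4.5 0 0 -0.02 0.05; 4.5 0 0 -0.02 0.05"}}

```text
t: 20.0
ee_pos: [618.4, 157.6, 94.0]
eef_rot: [-179.7, 1.1, 49.7]
wrist_force: [-2.8, 0.0, 3.0]
opening: 0.629
```

```bash
python3 - <<'E'
from h import *
s=arm.get_state();print(s['t'],s['ee_pos'],s['eef_rot'],s['joints'][5],s['wrist_force'],s['wrist_torque'],s['opening']*87)
E
```

```text
20.0 [618.35640327 157.55351914  93.98029167] [-179.72833047    1.08330986   49.72620302] 47.98623694762474 [-2.84635731  0.02156504  3.04170171] [-0.18858684  0.570386   -0.12497913] 54.70833638671941
```

Call:
{"op": "carry_out", "data": {"motion": "4.5 -0.05 0 -0.05 0.05; 4.5 -0.05 0 -0.05 0.05; 4.5 -0.03 0 -0.03 0.05; 4.5 -0.02 0 -0.02 0.05; 4.5 0 0 -0.02 0.05; 4.5 0 0 -0.02 0.05; 4.5 0 0 -0.02 0.05; 4.5 0 0 -0.02 0.05; 4.5 0 0 -0.02 0.05; 4.5 0 0 -0.02 0.05"}}

```text
t: 21.25
ee_pos: [618.7, 158.3, 94.2]
eef_rot: [-179.9, 0.9, 79.3]
wrist_force: [-3.1, 0.1, 2.3]
opening: 0.633
```

```bash
python3 - <<'E'
from h import *
s=arm.get_state();print(s['t'],s['ee_pos'],s['eef_rot'],s['joints'][5],s['wrist_force'],s['wrist_torque'],s['opening']*87)
E
```

```text
21.25 [618.69243607 158.27001457  94.22873622] [-179.9289154     0.87039765   79.2695408 ] 18.76584219813234 [-3.11515067  0.10374145  2.3085713 ] [-0.23035414  0.61935743 -0.18395529] 55.0340849891937
```

Call:
{"op": "carry_out", "data": {"motion": "4.5 -0.08 0 -0.08 0.05; 4.5 -0.08 0 -0.06 0.05; 4.5 -0.05 0 -0.05 0.05; 4.5 -0.03 0 -0.03 0.05; 4.5 -0.02 0 -0.03 0.05; 4.5 -0.02 0 -0.03 0.05; 4.5 -0.02 0 -0.03 0.05; 4.5 -0.02 0 -0.03 0.05; 4.5 -0.02 0 -0.03 0.05; 4.5 -0.02 0 -0.03 0.05"}}

```text
t: 22.5
ee_pos: [618.7, 159.6, 94.1]
eef_rot: [179.6, 0.7, 108.8]
wrist_force: [-3.0, 0.3, 2.1]
opening: 0.628
```

```bash
python3 - <<'E'
from h import *
s=arm.get_state();print(s['t'],s['ee_pos'],s['eef_rot'],s['joints'][5],s['wrist_force'],s['wrist_torque'],s['opening']*87)
E
```

```text
22.5 [618.74574176 159.56975136  94.1091615 ] [179.55182779   0.69799737 108.78602534] -10.821300219688455 [-2.99310957  0.25887577  2.11479138] [-0.0899103   0.57628797 -0.06258942] 54.60484094764667
```

Call:
{"op": "carry_out", "data": {"motion": "4.5 -0.08 -0.08 -0.08 0.05; 4.5 -0.08 -0.05 -0.06 0.05; 4.5 -0.05 -0.03 -0.05 0.05; 4.5 -0.03 -0.02 -0.03 0.05; 4.5 -0.03 -0.02 -0.03 0.05; 4.5 -0.03 -0.02 -0.03 0.05; 4.5 -0.03 -0.02 -0.03 0.05; 4.5 -0.03 -0.02 -0.03 0.05; 4.5 -0.03 -0.02 -0.03 0.05; 4.5 -0.03 -0.02 -0.03 0.05"}}

```text
t: 23.75
ee_pos: [617.1, 159.4, 87.7]
eef_rot: [179.0, 0.5, 138.2]
wrist_force: [-1.3, 0.0, 1.2]
opening: 0.628
```

```bash
python3 - <<'E'
from h import *
s=arm.get_state();print(s['t'],s['ee_pos'],s['eef_rot'],s['joints'][5],s['wrist_force'],s['wrist_torque'],s['opening']*87)
E
```

```text
23.75 [617.07143786 159.41670832  87.73153134] [179.03747242   0.53737564 138.18397801] -41.00693100900317 [-1.32105882  0.01770243  1.21728428] [-0.03862759  0.53918802 -1.66650503] 54.65418052853739
```

z dropped 6.4 mm to 87.7 with almost no push, and the torque about z is now −1.7 Nm. The keyways have dropped over the pin and it is stopping the turn. Easing the twist back.

Call:
{"op": "carry_out", "data": {"motion": "4.5 0 -0.05 0 -0.05; 4.5 0 -0.03 0 -0.02; 4.5 0 0 0 0; 4.5 0 0 0 0; 4.5 0 0 0 0; 4.5 0 0 0 0; 4.5 0 0 0 0; 4.5 0 0 0 0; 4.5 0 0 0 0; 4.5 0 0 0 0"}}

```text
t: 25.0
ee_pos: [617.6, 159.2, 87.0]
eef_rot: [178.9, 0.5, 134.1]
wrist_force: [-0.5, 0.1, -1.2]
opening: 0.626
```

```bash
python3 - <<'E'
from h import *
s=arm.get_state();print(s['t'],s['ee_pos'],s['eef_rot'],s['joints'][5],s['wrist_force'],s['wrist_torque'],s['opening']*87)
E
```

```text
25.0 [617.55091798 159.18262981  86.99560885] [178.93154986   0.50942118 134.09746039] -36.956601582475 [-0.5061225   0.1198353  -1.17243229] [-0.00406548  0.2791074  -0.11287085] 54.44509142702088
```

Call:
{"op": "carry_out", "data": {"motion": "4.5 0 0 -0.1 0; 4.5 0 0 -0.1 0; 4.5 0 0 -0.1 0; 4.5 0 0 -0.1 0; 4.5 0 0 -0.1 0; 4.5 0 0 -0.1 0; 4.5 0 0 -0.1 0; 4.5 0 0 -0.05 0; 4.5 0 0 -0.03 0; 4.5 0 0 -0.03 0", "grip_force": 55}}

```text
t: 26.25
ee_pos: [617.9, 159.0, 80.6]
eef_rot: [178.9, 0.6, 134.1]
wrist_force: [-3.7, 0.1, 4.5]
opening: 0.627
```

```bash
python3 - <<'E'
from h import *
s=arm.get_state();print(s['t'],s['ee_pos'],s['eef_rot'],s['joints'][5],s['wrist_force'],s['wrist_torque'],s['opening']*87)
E
```

```text
26.25 [617.93435905 159.04370658  80.62139691] [178.90714857   0.55999196 134.10788521] -36.96221766471156 [-3.68385091  0.14711861  4.52664086] [-0.09948578  0.69490957 -0.15426824] 54.53004268647477
```

Call:
{"op": "carry_out", "data": {"motion": "4.5 -0.04 0 -0.1 0; 4.5 -0.04 0 -0.1 0; 4.5 -0.02 0 -0.1 0; 4.5 -0.02 0 -0.1 0; 4.5 0 0 -0.1 0; 4.5 0 0 -0.1 0; 4.5 0 0 -0.1 0; 4.5 0 0 -0.1 0; 4.5 0 0 -0.1 0; 4.5 0 0 -0.1 0"}}

```text
t: 27.5
ee_pos: [618.0, 159.0, 79.2]
eef_rot: [178.8, 0.7, 134.1]
wrist_force: [-6.3, -1.3, 10.0]
opening: 0.629
```

```bash
python3 - <<'E'
from h import *
s=arm.get_state();print(s['t'],s['ee_pos'],s['eef_rot'],s['joints'][5],s['wrist_force'],s['wrist_torque'],s['opening']*87)
E
```

```text
27.5 [618.02086514 159.03815545  79.16160638] [178.81218707   0.70127815 134.11676431] -36.919121642498745 [-6.25370288 -1.33577422 10.03078362] [-0.31148984  1.21839485 -0.19577405] 54.68292325729474
```

Call:
{"op": "carry_out", "data": {"motion": "4.5 -0.06 0 -0.12 0; 4.5 -0.08 0 -0.15 0; 4.5 -0.1 0 -0.2 0; 4.5 -0.1 0 -0.2 0; 4.5 -0.1 0 -0.2 0; 4.5 -0.1 0 -0.2 0; 4.5 -0.1 0 -0.2 0; 4.5 -0.1 0 -0.2 0; 4.5 -0.1 0 -0.2 0; 4.5 -0.1 0 -0.2 0"}}

```text
t: 28.75
ee_pos: [618.6, 159.0, 79.5]
eef_rot: [177.9, 1.6, 134.1]
wrist_force: [-4.8, -1.3, 12.6]
opening: 0.628
```

```bash
python3 - <<'E'
from h import *
s=arm.get_state();print(s['t'],s['ee_pos'],s['eef_rot'],s['joints'][5],s['wrist_force'],s['wrist_torque'],s['opening']*87)
from scipy.spatial.transform import Rotation as Ro
A=Ro.from_euler('xyz',[178.709,.64,88.9],degrees=True);B=Ro.from_euler('xyz',s['eef_rot'],degrees=True)
print(np.degrees((B*A.inv()).apply([0,0,1])[:2]))
im=arm.grab_frame('scene');cv2.imwrite(f'pics/scene7.png',im[...,::-1])
t=arm.grab_frame('top');cv2.imwrite(f'pics/top7.png',t[...,::-1])
r0,r1,c0,c1=125,205,320,400
z=cv2.convertScaleAbs(cv2.resize(im[r0:r1,c0:c1,::-1],None,fx=5,fy=5,interpolation=2),alpha=1.5,beta=15)
z0=z.copy();a=np.linspace(0,6.28,60)
for c,r,col in(([617,157.8,94],28,(0,0,255)),([617,157.8,134],28,(0,255,255)),([617,157.8,94],34,(255,0,255))):
    q=proj('scene',np.array(c)+r*np.c_[np.cos(a),np.sin(a),0*a]);q=((q-[r0,c0]+.5)*5)[:,::-1].astype(int)
    cv2.polylines(z,[q.reshape(-1,1,2)],True,col,1)
cv2.imwrite('pics/z7.png',np.hstack([z0,z]))
E
```

```text
28.75 [618.56071299 159.00543382  79.54659174] [177.88390883   1.57665436 134.08450072] -36.76977404005345 [-4.76117144 -1.25474936 12.57512132] [-0.26883799  1.19243997 -0.21269891] 54.63029706984119
[-1.24412255  0.09868952]
```

View pics/z7.png

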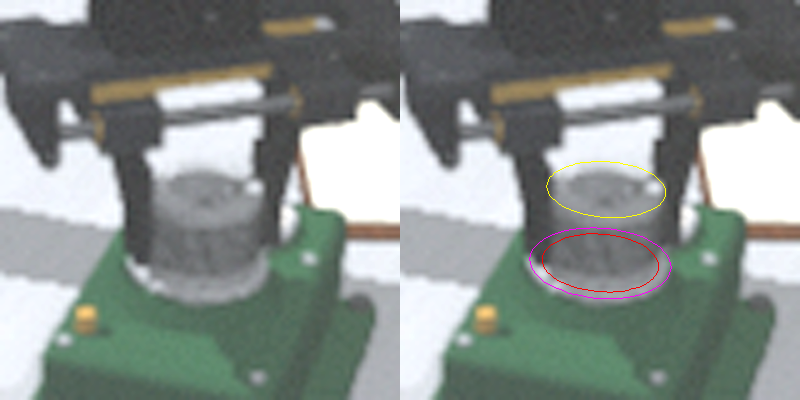

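```bash
python3 - <<'E'
from scipy.spatial.transform import Rotation as Ro
import numpy as np
A=Ro.from_euler('xyz',[178.709,.64,88.9],degrees=True)
for n,e in dict(grasp=[178.709,.64,88.9],lift=[179.663,.236,88.91],tr=[-179.62,1.32,3.68],pin=[-179.6,1.3,3.7],s20=[-179.65,1.234,20.2],s50=[-179.73,1.08,49.7],s79=[-179.93,.87,79.27],s109=[179.55,.698,108.8],s138=[179.04,.537,138.2],b134=[178.93,.509,134.1],p1=[178.907,.56,134.1],p2=[178.812,.701,134.1],p3=[177.884,1.577,134.08]).items():
    B=Ro.from_euler('xyz',e,degrees=True)
    print(n,'tool up',np.round(np.degrees(B.apply([0,0,-1])[:2]),2),'collar up if rigid',np.round(np.degrees((B*A.inv()).apply([0,0,1])[:2]),2))
E
```

```text
grasp tool up [-1.28  0.66] collar up if rigid [0. 0.]
lift tool up [-0.33  0.24] collar up if rigid [ 0.95 -0.42]
tr tool up [ 1.34 -0.29] collar up if rigid [ 0.79 -1.62]
pin tool up [ 1.32 -0.32] collar up if rigid [ 0.77 -1.64]
s20 tool up [1.28 0.1 ] collar up if rigid [ 1.12 -1.33]
s50 tool up [0.9  0.65] collar up if rigid [ 1.47 -0.67]
s79 tool up [0.23 0.84] collar up if rigid [ 1.38 -0.03]
s109 tool up [-0.65  0.52] collar up if rigid [0.78 0.33]
s138 tool up [-1.04 -0.36] collar up if rigid [0.3  0.18]
b134 tool up [-1.12 -0.38] collar up if rigid [0.25 0.06]
p1 tool up [-1.17 -0.36] collar up if rigid [0.2  0.08]
p2 tool up [-1.34 -0.32] collar up if rigid [0.03 0.12]
p3 tool up [-2.62 -0.34] collar up if rigid [-1.24  0.1 ]
```

At the previous step (p2) the collar was flat: tilt 0.1°, TCP z 79.16, Fz 10 N. The last push leaned the tool 1.2° toward −x, because pushing against a stop while targets are re-based each row makes the wrist creep. I'll undo that lean with a light opposite push.

Call:
{"op": "carry_out", "data": {"motion": "4.5 0.08 0 0 0; 4.5 0.08 0 0 0; 4.5 0.08 0 0 0; 4.5 0.08 0 0 0; 4.5 0.08 0 0 0; 4.5 0 0 -0.05 0; 4.5 0 0 -0.05 0; 4.5 0 0 -0.05 0; 4.5 0 0 -0.05 0; 4.5 0 0 -0.05 0"}}

```text
t: 30.1
ee_pos: [618.5, 159.0, 79.5]
eef_rot: [178.3, 1.2, 134.1]
wrist_force: [-4.5, -0.5, 7.6]
opening: 0.622
```

```bash
cat > st.py <<'E'
from h import *
from scipy.spatial.transform import Rotation as Ro
s=arm.get_state();print(s['t'],np.round(s['ee_pos'],2),np.round(s['eef_rot'],2),np.round(s['joints'],2),np.round(s['wrist_force'],1),np.round(s['wrist_torque'],2),s['opening']*87)
A=Ro.from_euler('xyz',[178.709,.64,88.9],degrees=True);B=Ro.from_euler('xyz',s['eef_rot'],degrees=True)
print('collar up',np.degrees((B*A.inv()).apply([0,0,1])[:2]).round(2))
E
python3 st.py
```

```text
30.1 [618.47 159.03  79.49] [178.27   1.23 134.09] [ 7.320e+00  1.890e+01  9.340e+01  5.000e-02  6.557e+01 -3.681e+01] [-4.5 -0.5  7.6] [-0.17  0.99 -0.18] 54.092417314048504
collar up [-0.73  0.12]
```

Call:
{"op": "carry_out", "data": {"motion": "4.5 0.1 0 0 0; 4.5 0.1 0 0 0; 4.5 0.1 0 0 0; 4.5 0.1 0 0 0; 4.5 0.1 0 0 0; 4.5 0.1 0 0 0; 4.5 0.1 0 -0.05 0; 4.5 0.05 0 -0.1 0; 4.5 0.05 0 -0.1 0; 4.5 0.05 0 -0.1 0"}}

```text
t: 31.35
ee_pos: [618.0, 159.0, 79.1]
eef_rot: [179.2, 0.5, 134.2]
wrist_force: [-9.5, -1.0, 11.8]
opening: 0.627
```

```bash
python3 st.py
```

```text
31.35 [618.05 159.02  79.15] [179.17   0.52 134.17] [ 7.310e+00  1.976e+01  9.231e+01  9.000e-02  6.694e+01 -3.690e+01] [-9.5 -1.  11.8] [-0.24  1.43 -0.19] 54.5413509386251
collar up [0.41 0.24]
```

Call:
{"op": "carry_out", "data": {"motion": "4.5 -0.08 0 -0.15 0; 4.5 -0.08 0 -0.2 0; 4.5 0 0 -0.2 0; 4.5 0 0 -0.25 0; 4.5 0 0 -0.25 0; 4.5 0 0 -0.25 0; 4.5 0 0 -0.25 0; 4.5 0 0 -0.25 0; 4.5 0 0 -0.25 0; 4.5 0 0 -0.25 0"}}

```text
t: 32.6
ee_pos: [618.1, 159.0, 79.1]
eef_rot: [179.0, 0.8, 134.2]
wrist_force: [-11.6, -2.2, 17.7]
opening: 0.628
```

```bash
python3 st.py
```

```text
32.6 [618.13 158.96  79.09] [179.04   0.76 134.18] [ 7.370e+00  1.960e+01  9.254e+01 -3.000e-02  6.665e+01 -3.681e+01] [-11.6  -2.2  17.7] [-0.35  1.93 -0.31] 54.618463493559936
collar up [0.16 0.32]
```

```bash
python3 - <<'E'
from h import *
im=arm.grab_frame('scene');t=arm.grab_frame('top')
cv2.imwrite('pics/scene8.png',im[...,::-1]);cv2.imwrite('pics/top8.png',t[...,::-1])
r0,r1,c0,c1=125,205,320,400
z=cv2.convertScaleAbs(cv2.resize(im[r0:r1,c0:c1,::-1],None,fx=5,fy=5,interpolation=2),alpha=1.5,beta=15)
z2=cv2.convertScaleAbs(cv2.resize(t[160:240,190:270,::-1],None,fx=5,fy=5,interpolation=2),alpha=1.5,beta=15)
cv2.imwrite('pics/z8.png',np.hstack([z,z2]))
E
python3 st.py
```

```text
32.7 [618.14 158.97  79.09] [179.04   0.76 134.18] [ 7.370e+00  1.960e+01  9.254e+01 -4.000e-02  6.665e+01 -3.681e+01] [-11.   -1.6  18.3] [-0.41  1.93 -0.27] 54.44467298509977
collar up [0.16 0.32]
```

View pics/z8.png

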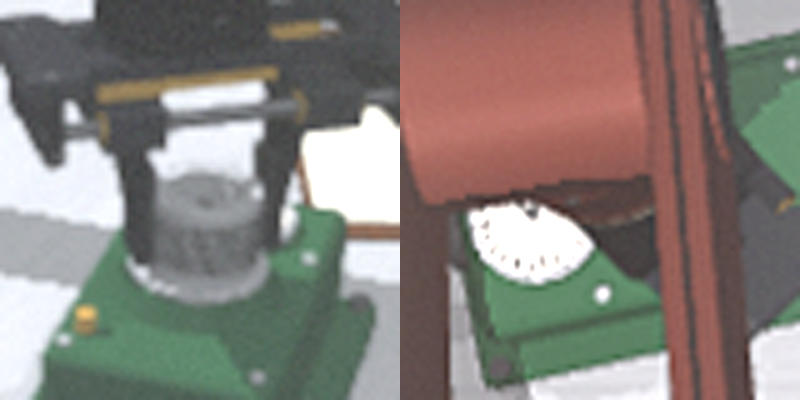

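The scene crop shows the collar at about (200,235), down on the seat between both fingers, with no visible gap. In the top view the dial is only partly visible and its needle is hidden by the arm. Pose and force are steady, so I'm handing in.

```bash
python3 -c "
from cell import arm
print(arm.close_job())"
```

```text
the job is handed in; nothing more can be done
None
```

I picked up the larger collar, threaded it the same way up over the nose, turned it about 130° until it dropped over the pin, and pushed it home. I handed in at about 32.7 s, still gripping it with 55 N and pushing down.

**Last checks**
- **Height:** the underside works out at z 93.8 mm against 94 mm for the seat.
- **Push:** the wrist force was 18 N up, which leaves roughly 12 N on the seat beyond the spring. Pose and force held steady over two camera frames.
- **Keying:** the collar dropped 6.4 mm with almost no push and the twist torque jumped to 1.7 Nm. I eased that twist back before pushing home.
- **Tilt:** about 0.35°, worked out from the tool pose. An earlier push had leaned it 1.2°, so I corrected that first.

**What disagreed or could not be checked**
- **Tool height:** the fingers stood about 35 mm higher than the reported tool position, so my first grasp closed above the collar without moving it. I measured the offset in the pictures, and the later contact heights agreed with it.
- **Side load:** about 11 N sideways on the collar remained at hand-in.
- **Dial:** the arm hid the needle, so I could not read it.

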